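# Nudge the kitchen blind with its spring-centred switch

## Robot

A 6-joint arm with a two-finger parallel gripper is mounted at the origin on a cart in front of the work surface, level with it; the furniture and walls round the work are solid. World frame = base frame: x ahead of the robot, y to its left, z up, the work surface at z = 0. Lengths are in m, angles in rad, forces in N, time in s.
With the tool pointing down it reaches from about 0.275 to 0.85 m from the base axis. Payload 5.2 kg.
Tool frame: the origin (TCP) lies midway between the tips of the shut fingers; the grasp point (between the pads) lies 19 mm behind it; x points along the fingers, y is the direction in which the jaws open and shut, and the axes are right-handed (so a half turn about x gives the same grasp; the last joint's range is limited). The gripper opens to 85 mm and grips with 20 to 120 N. Pads are 22 mm wide; open, the fingers measure 114 mm over their backs; the gripper's body (76 mm by 85 mm) begins 54 mm behind the grasp point. The pads swing forward as they close: fully open they stand 13 mm farther back than shut.
Start: joints at [-1.423, 0.259, 1.535, -0, 1.348, -0.203], TCP at [0.189, -0.517, 0.231] pointing down, gripper open.
Joint ranges: [-3.14, 3.14], [-0.91, 2.08], [0.19, 2.58], [-1.22, 4.36], [0.22, 2.71], [-3.12, 3.12]. Speed limits (rad/s): [2.57, 2.57, 3.14, 3.14, 3.14, 3.14].

## Interface

Orientations are given as a rotation vector (axis times angle).
In Python, from workcell import reach, move_straight, goto_joints, command_gripper, sleep, inverse_kinematics, observe, capture, Unreachable, sign_off gives the robot as it stands. The module is installed in compiled form; this text tells all that it offers. Calls block until the motion is done:
- reach(position, orientation): joint-space move of the TCP to a pose.
- move_straight(position, rotation=None, speed=0.15, force_limit=None): straight line of the TCP; rotation=None keeps the orientation; speed is the mean speed in m/s. With force_limit (N) it stops when the force on the tool has changed by that much, and returns True; else False.
- goto_joints(angles): joint-space move.
- command_gripper(opening): finger opening in m; the grip force is fixed at half the most; returns when the fingers have stopped.
- sleep(seconds).
- inverse_kinematics(position, orientation): joint angles nearest the present ones, or None.
- observe(): the state.
- capture(name): name is "side" or "top"; returns a dict with "frame" (384x512x3 uint8, red, green, blue), "fx", "fy", "cx", "cy" (pixels), "R" (3x3) and "t" (3): a world point X has camera coordinates R X + t. Camera axes: x right, y down, z forward; pixel columns grow to the right and rows downward; lengths in m; the calibration is good to about 2 mm. A picture is of the moment at which its call begins. There is no depth.
A pose or a line that the arm cannot do raises Unreachable and nothing moves.
- sign_off(): hands the job in, once; it reports no verdict.
The state is a dict: "time_s": time; "joint_pos": joint angles; "joint_vel": joint speeds; "effort": joint torques, N m; "ee_pos": TCP position; "tool_rot": TCP orientation; "force": force on the tool from outside, world axes, zero at the start; "moment": the same for the moment, N m; "gripper_width": finger opening in m.
Only numpy, scipy, OpenCV 4.12 (cv2) and the standard library are available. Lean on these libraries where they do the work, as an engineer would, in place of code of your own. Each camera call takes 0.05 s, during which the arm holds its last target. There are 200 camera calls.

## Task

Raise the kitchen blind a little: two white switch boxes stand on the worktop, and the blind's is the one with the broad flat paddle. Push that paddle all the way over towards the end of its box that bears the black chevron, hold it there for about a second, then let it go so that it springs back to the middle. Do not push it the other way, and leave the other box's ball-topped stick alone.

Things in the scene. Friction and masses are not known exactly. Their poses are not given: they have to be found in the camera images.
- blind_paddle (a joint): Tilt of the blind switch's flat paddle in rad: 0 is upright in the middle (where its spring keeps it), positive leans towards the chevron, stops at +0.45 and -0.45. It turns about a level hinge in the top face of its box, 36 mm above the worktop; the spring is 0.35 N m/rad, so the full tilt takes about 5 N pushed 30 mm above the hinge, 3 N near the tip; pushed further it meets the hard stop.
- blind_paddle_tip (a point): Centre of the upper edge of the upright black paddle, 96 mm above the worktop and 60 mm above its hinge. The paddle is a flat blade 34 mm wide (its x axis, along the hinge) and 8 mm thick (its y axis, which points towards the chevron, the way to push). It stands in the centre of a fixed white box 60 x 100 mm and 36 mm high (100 mm along y).
- blind_chevron (a point): Centre of the raised black chevron (about 32 x 19 mm, pointing outwards along +y) on the top face of the blind switch's box, 36 mm above the worktop and 34 mm along the box's y axis from the paddle's hinge. Axes are those of the box: y points from the paddle to this end, z up.
- fan_stick_tip (a point): Top of the other box's lever, which must be left alone: a thin round black stick, 9 mm thick, with a 20 mm ball on it, 96 mm above the worktop, spring-centred in the middle of a white box of the same size with the same chevron. z runs up along the stick.

How it is judged:
By the outcome, as a careful person would: the job done as asked, in the order asked, and still so for the second after the job is handed in, with the robot touching nothing.
It also fails if it takes over 29 s, if anything falls off the work surface, if the arm or the gripper's body presses on something with over 40 N, if the wrist force passes 120 N, or if a joint passes its speed limit or range.

## Working session

There is one attempt and no reset: what is moved stays moved. The work goes in short steps, each a Python script; the robot and the scene stay as the last script left them, time stands still between calls to the robot, and variables do not carry over. Pictures are saved under pics/ and viewed, about 8 in all and at most 12, crops included, and the job is handed in when it is done.

```bash
mkdir -p pics
cat > h.py <<'E'
import numpy as np, cv2, pickle
from workcell import *
def snap(cam,fn):
    c=capture(cam); pickle.dump(c,open(f'pics/{fn}.pkl','wb')); cv2.imwrite(f'pics/{fn}.png',c['frame'][:,:,::-1]); return c
def load(fn): return pickle.load(open(f'pics/{fn}.pkl','rb'))
def onplane(c,u,v,z):
    R,t=np.array(c['R']),np.array(c['t']); C=-R.T@t
    d=R.T@np.array([(u-c['cx'])/c['fx'],(v-c['cy'])/c['fy'],1]); return C+d*(z-C[2])/d[2]
def proj(c,X):
    p=np.array(c['R'])@X+np.array(c['t']); return c['fx']*p[0]/p[2]+c['cx'],c['fy']*p[1]/p[2]+c['cy']
E
python3 - <<'E'
from h import *
for n in('top','side'):
    c=snap(n,n+'1'); R=np.array(c['R']); print(n,-R.T@c['t'],R[2],c['fx'])
print(observe()['time_s'],observe()['tool_rot'])
cv2.imwrite('pics/both.png',cv2.resize(np.hstack([load('top1')['frame'],load('side1')['frame']])[:,:,::-1],(800,300)))
E
```

```text
top [0.39281785 0.00375837 0.95037338] [ 0.04135329  0.03905015 -0.99838119] 404.2415805760237
side [-0.1556516   0.44228296  0.69011004] [ 0.61496593 -0.46466372 -0.63710637] 440.9653412015519
0.1 [ 2.03139052  0.36171403 -2.03125481]
```

View pics/top1.png

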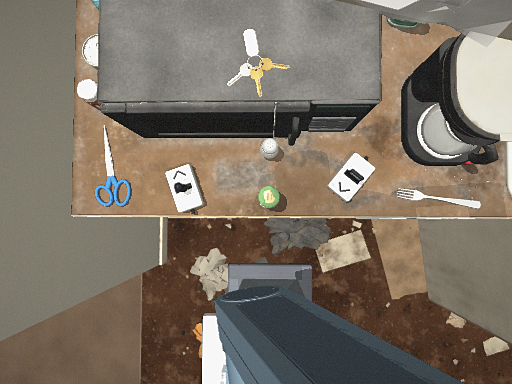

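View pics/side1.png

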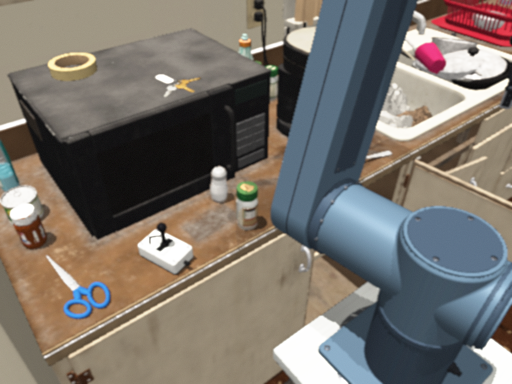

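The top view shows the ball stick on the left box, around (183,188). The flat paddle is on the right box, around (353,176), with its chevron near (344,189), towards the lower left. The arm hides the right box in the side view. Next I'll zoom in on it.

Run:
```python
from h import *
c=load('top1'); f=c['frame'][:,:,::-1]
cv2.imwrite('pics/zoom1.png',cv2.resize(f[145:210,320:385],None,fx=9,fy=9,interpolation=cv2.INTER_CUBIC))
for n,u,v,z in[('tip',353,176,.096),('chev',344,189,.036),('fan',183,188,.096),('microfront',360,135,0),('edge',343,216,0)]: print(n,onplane(c,u,v,z))
```

```text
tip [ 0.46788625 -0.17371924  0.096     ]
chev [ 0.44384418 -0.16596794  0.036     ]
fan [0.44186018 0.18578108 0.096     ]
microfront [ 0.57274612 -0.2104896   0.        ]
edge [ 0.38286314 -0.17003129  0.        ]
```

View pics/zoom1.png

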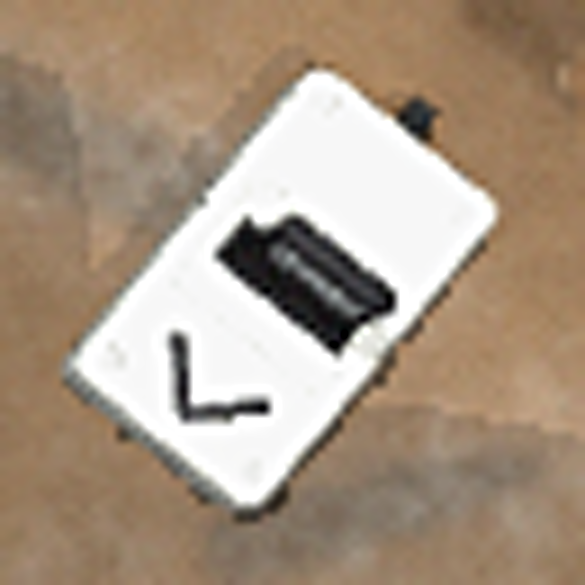

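The zoom shows the box's top-face corners at (318,70), (497,212), (250,505) and (70,360). The blade is in the middle and the chevron apex is at (185,415), pointing to the lower-left end.

Run:
```python
from h import *
c=load('top1')
P=[onplane(c,320+(u+.5)/9-.5,145+(v+.5)/9-.5,.036) for u,v in[(318,70),(497,212),(250,505),(70,360)]]
P=np.array(P); print(P, np.linalg.norm(P-np.roll(P,-1,0),axis=1))
ctr=P.mean(0); y=(P[2]+P[3]-P[0]-P[1]); y/=np.linalg.norm(y); print('ctr',ctr,'y',y,np.degrees(np.arctan2(y[1],y[0])))
ch=onplane(c,320+205/9,145+385/9,.036); print('chev',ch,'pred',ctr+.034*y)
tip=ctr+[0,0,.06]; print('tip proj zoom',[(a-b)*9 for a,b in zip(proj(c,tip),(320,145))])
from scipy.spatial.transform import Rotation as Ro
# tool: x down, jaw axis along hinge or along push
for name,yt in(('jaw||hinge',np.cross(y,[0,0,1])),('jaw||push',y)):
  for s in(1,-1):
    X=np.array([0,0,-1.]);Y=s*yt;R=np.c_[X,Y,np.cross(X,Y)]; rv=Ro.from_matrix(R).as_rotvec()
    for d in(-.06,-.03,.02,.05): print(name,s,d,np.round(rv,3),(lambda q:None if q is None else np.round(q,2))(inverse_kinematics(ctr+y*d+[0,0,.034],rv)))
```

```text
[[ 0.52663609 -0.19071154  0.036     ]
 [ 0.49096903 -0.23475073  0.036     ]
 [ 0.41764622 -0.17325901  0.036     ]
 [ 0.45378201 -0.12878809  0.036     ]] [0.05667089 0.09569465 0.05730147 0.09561501]
ctr [ 0.47225834 -0.18187734  0.036     ] y [-0.76408942  0.64511035  0.        ] 139.82605055796432
chev [ 0.44658913 -0.16325621  0.036     ] pred [ 0.4462793  -0.15994359  0.036     ]
tip proj zoom [np.float64(332.16099038545326), np.float64(260.35210480333757)]
jaw||hinge 1 -0.06 [ 0.549  1.5   -0.549] [-0.6   0.44  1.71 -0.    1.   -1.47]
jaw||hinge 1 -0.03 [ 0.549  1.5   -0.549] [-0.59  0.4   1.78 -0.    0.97 -1.46]
jaw||hinge 1 0.02 [ 0.549  1.5   -0.549] [-0.58  0.32  1.89 -0.    0.93 -1.45]
jaw||hinge 1 0.05 [ 0.549  1.5   -0.549] [-0.58  0.28  1.96 -0.    0.9  -1.45]
jaw||hinge -1 -0.06 [-1.815  0.664  1.815] [-0.6   0.44  1.71  0.    1.    1.67]
jaw||hinge -1 -0.03 [-1.815  0.664  1.815] [-0.59  0.4   1.78  0.    0.97  1.68]
jaw||hinge -1 0.02 [-1.815  0.664  1.815] [-0.58  0.32  1.89  0.    0.93  1.69]
jaw||hinge -1 0.05 [-1.815  0.664  1.815] [-0.58  0.28  1.96  0.    0.9   1.7 ]
jaw||push 1 -0.06 [-0.679  1.462  0.679] [-0.6   0.44  1.71 -0.    1.   -3.04]
jaw||push 1 -0.03 [-0.679  1.462  0.679] [-0.59  0.4   1.78 -0.    0.97 -3.04]
jaw||push 1 0.02 [-0.679  1.462  0.679] [-0.58  0.32  1.89 -0.    0.93 -3.02]
jaw||push 1 0.05 [-0.679  1.462  0.679] [-0.58  0.28  1.96 -0.    0.9  -3.02]
jaw||push -1 -0.06 [ 1.704  0.792 -1.704] [-0.6   0.44  1.71 -0.    1.    0.1 ]
jaw||push -1 -0.03 [ 1.704  0.792 -1.704] [-0.59  0.4   1.78 -0.    0.97  0.11]
jaw||push -1 0.02 [ 1.704  0.792 -1.704] [-0.58  0.32  1.89 -0.    0.93  0.12]
jaw||push -1 0.05 [ 1.704  0.792 -1.704] [-0.58  0.28  1.96 -0.    0.9   0.13]
```

```bash
cat >> h.py <<'E'
ctr=np.array([.4723,-.1819,0]); y=np.array([-.764,.645,0]); RV=np.array([.549,1.5,-.549])
E
python3 - <<'E'
from h import *
command_gripper(0)
reach(ctr+y*.10+[0,0,.25],RV)
snap('side','side2');o=observe();print(o['time_s'],o['ee_pos'],o['force'],o['tool_rot'])
s=snap('top','top2')
E
```

```text
2.5667 [ 0.39598914 -0.11821322  0.24997389] [ 0.39460426  0.85981116 -0.04051954] [ 0.55013148  1.49960581 -0.55057552]
```

View pics/side2.png

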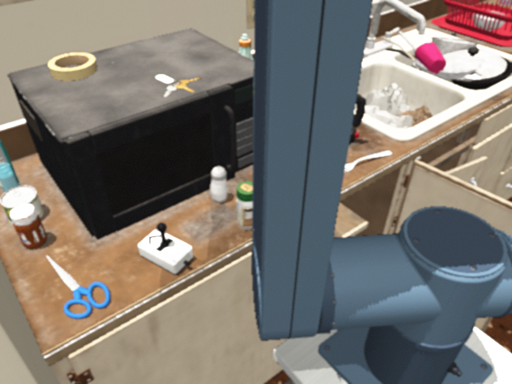

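The arm hides the paddle box in the side view, and the fan stick stands upright at (160,235). I'll go in behind the blade, on the side away from the chevron, and check from the top camera.

Run:
```python
from h import *
move_straight(ctr-y*.032+[0,0,.2],speed=.2)
print(move_straight(ctr-y*.032+[0,0,.070],speed=.1,force_limit=4))
o=observe();print(o['time_s'],o['ee_pos'],o['force'])
c=snap('top','top3'); d=snap('side','side3')
k=lambda f:f[:,:,::-1]
cv2.imwrite('pics/v3.png',np.hstack([cv2.resize(k(c['frame'])[110:230,290:420],(520,480)),cv2.resize(k(d['frame'])[100:260,180:280],(280,480))]))
```

```text
False
4.925 [ 0.49720545 -0.20285301  0.0706432 ] [-0.37536674  0.49319771 -0.69609639]
```

View pics/v3.png

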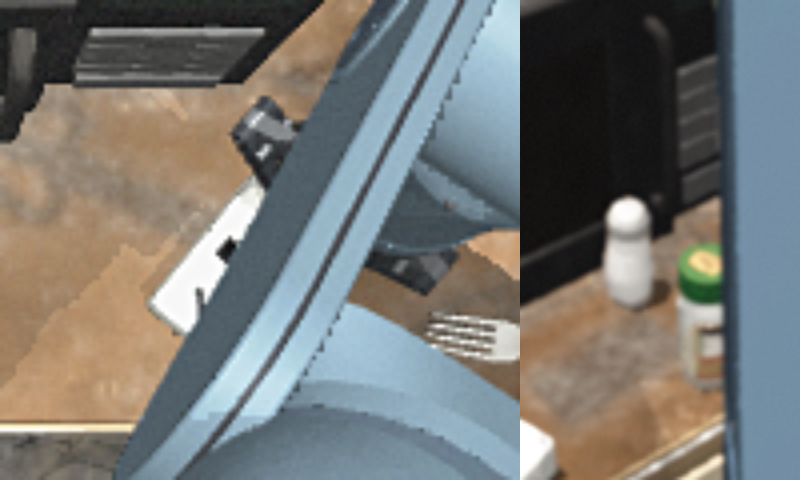

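The tool is down without contact, and part of the blade shows at (228,248) in the crop, ahead of the fingers. Next: push, hold, check and release.

Run:
```python
from h import *
z=observe()['ee_pos'][2]
f0=np.array(observe()['force'])
def st(n):
    o=observe();p=np.array(o['ee_pos'])-ctr;print(n,round(o['time_s'],2),'d',round(p@y*1e3,1),'lat',round(p@np.array([.645,.764,0])*1e3,1),'F.y',round((np.array(o['force'])-f0)@y,1),'width',o['gripper_width'])
P=lambda d:ctr+y*d+[0,0,.070]
for d in(-.012,-.006): move_straight(P(d),speed=.05,force_limit=14); st('push')
print(move_straight(P(.014),speed=.03,force_limit=14)); st('stop')
sleep(.5); st('hold'); snap('top','top4'); sleep(.5); st('hold')
move_straight(P(-.032),speed=.06); st('back')
snap('top','top5')
move_straight(ctr-y*.032+[0,0,.2],speed=.15)
move_straight(ctr+y*.02+[-.1,0,.26],speed=.2)
goto_joints([-1.423,.259,1.535,0,1.348,-.203]); st('home')
c=snap('top','top6')
k=lambda n:cv2.resize(load(n)['frame'][135:215,310:390,::-1],(266,266),interpolation=cv2.INTER_CUBIC)
cv2.imwrite('pics/v4.png',np.hstack([k('top4'),k('top5'),k('top6')]))
```

```text
push 5.58 d -12.0 lat 0.0 F.y -0.1 width 0.00021151348536630203
push 5.84 d -6.2 lat -0.0 F.y -1.9 width 0.0001516926683560966
True
stop 6.35 d 2.5 lat 0.2 F.y -1.4 width 7.37220879685437e-05
hold 6.85 d 2.4 lat 0.1 F.y -2.4 width 9.313398498700334e-05
hold 7.4 d 2.5 lat 0.1 F.y -1.5 width 0.00018380137905503184
back 8.12 d -31.4 lat -0.0 F.y 1.0 width -0.00017324288484226667
home 11.56 d 0.3 lat -437.6 F.y 1.4 width 0.00028262535613269094
```

View pics/v4.png

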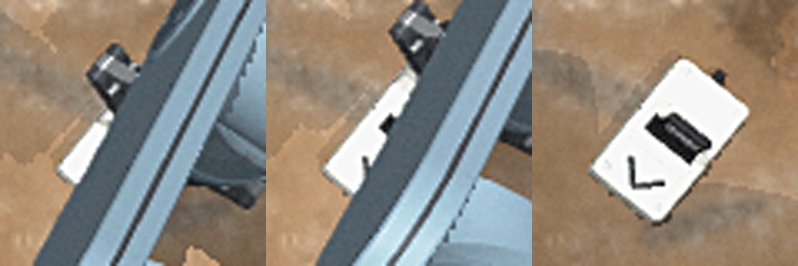

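The push tripped the 14 N limit at d = +2.5 mm. My geometry puts full tilt at about +1.3 mm. The paddle is upright again in the last panel. The hold force reads low, so I'll check by overlaying the modelled blade on the images before handing in.

Run:
```python
from h import *
x=np.array([.645,.764,0])
def ov(n,th,z=8,o=(318,143),w=48,draw=True):
    c=load(n); im=cv2.resize(c['frame'][o[1]:o[1]+w,o[0]:o[0]+w,::-1],None,fx=z,fy=z,interpolation=cv2.INTER_CUBIC)
    def pt(X): u,v=proj(c,X); return int((u-o[0]+.5)*z),int((v-o[1]+.5)*z)
    H=ctr+[0,0,.036]; ey=np.cos(th)*y-np.sin(th)*np.array([0,0,1]); ez=np.sin(th)*y+np.cos(th)*np.array([0,0,1])
    if draw:
        Q=[pt(H+a*.017*x+b*.004*ey+.06*ez) for a,b in((1,1),(1,-1),(-1,-1),(-1,1))]
        cv2.polylines(im,[np.array(Q)],True,(0,0,255),1)
        Q=[pt(H+a*.03*x+b*.05*y) for a,b in((1,1),(1,-1),(-1,-1),(-1,1))]
        cv2.polylines(im,[np.array(Q)],True,(0,200,0),1)
    return im
cv2.imwrite('pics/v5.png',np.hstack([ov('top6',0),ov('top4',.45)]))
a,b=load('top1')['frame'].astype(int),load('top6')['frame'].astype(int)
for n,(r,s) in{'blind':(slice(145,210),slice(320,385)),'fan':(slice(155,220),slice(155,215))}.items(): print(n,abs(a-b)[r,s].max(),abs(a-b)[r,s].mean())
```

```text
blind 31 2.05396449704142
fan 22 1.9704273504273504
```

View pics/v5.png

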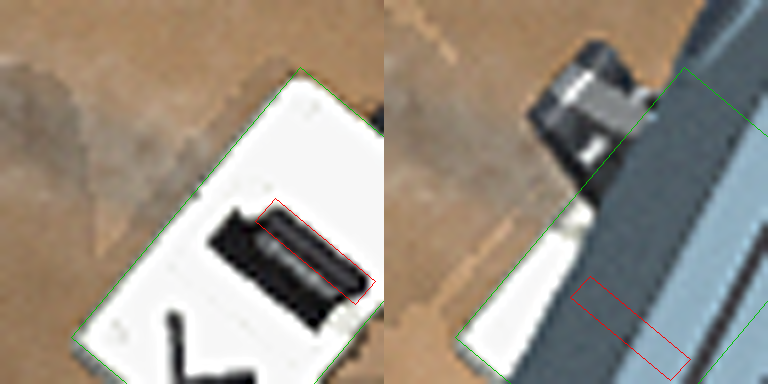

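The box outline fits to about a pixel. The upright blade matches to within 1–2 mm, and both boxes look the same as at the start. The arm hides the tilted blade in the hold picture, so full tilt rests on the trip force and the geometry. A second push would over-raise the blind, so I'm handing in.

```bash
python3 -c "
from h import *
print(observe()['time_s']); print(sign_off())"
```

```text
11.6083
the job is handed in; nothing more can be done
None
```

I pushed the blind's paddle towards the chevron until it met resistance, held it for about 1.05 s, then backed off and let it spring back. I handed the job in at 11.6 s with the arm back at its start pose, touching nothing.

- **Full tilt:** The push stopped when the force limit of 14 N tripped, against the roughly 5 N the spring needs. The tool was then 2.5 mm past the paddle's centre line along the push direction. My geometry put full tilt at about 1.3 mm, and the tool stayed within 0.1 mm during the hold.
- **After release:** The last top picture shows the paddle upright again. Neither switch box changed from the first picture by more than image noise, so the ball-topped stick was left alone.
- **What disagreed or could not be checked:** The force during the hold read only 1.4–2.4 N (2.5–3.5 N if I allow for a drift of about 1 N in the zero), where I expected about 4.6 N. The arm hid the tilted blade from the top camera during the hold, and the side camera could not see the box in the earlier views, so I never saw the full tilt. It rests on the force trip and the tool position.

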